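Load a filter cartridge onto a water purifier's spindle

ROBOT

A 6-joint arm with a two-finger parallel gripper is mounted at the origin on a cart in front of the work surface, level with it; the furniture and walls round the work are solid. World frame = base frame: x ahead of the robot, y to its left, z up, the work surface at z = 0. Lengths are in m, angles in rad, forces in N, time in s.
With the tool pointing down it reaches from about 0.3 to 0.85 m from the base axis. Payload 4.2 kg.
Tool frame: the origin (TCP) lies midway between the tips of the shut fingers; the grasp point (between the pads) lies manip.grasp_offset behind it (manip.grasp_offset is the distance from the TCP to the grasp point, in m); z points along the fingers, x is the direction in which the jaws open and shut, and the axes are right-handed (so a half turn about z gives the same grasp; the last joint's range is limited). The gripper opens to 91 mm and grips with 3 to 60 N. Pads are 32 mm wide; open, the fingers measure 118 mm over their backs; the gripper's body (76 mm by 178 mm) begins 60 mm behind the grasp point.
Start: joints at [1.159, 0.32, 1.565, -0, 1.257, -0.02], TCP at [0.22, 0.531, 0.214] pointing down, gripper open.
Joint ranges: [-3.11, 3.11], [-0.84, 2.01], [0.21, 2.61], [-1.34, 4.49], [0.05, 2.63], [-2.56, 2.56]. Speed limits (rad/s): [2.57, 2.57, 3.14, 3.14, 3.14, 3.14].

INTERFACE

Orientations are given as a unit quaternion [x, y, z, w].
In Python, from rig import manip, viewer, job_done gives the robot as it stands.
- The arm moves only by the tool carry_out, never from a script. Its argument "moves" is a list of rows, each a list of 3 entries, a list of its own where there are three numbers: the shift along the world's x, y, z in cm, then the turn about the world's z in rad, then the opening, from 0 (shut) to 1 (fully open). A call has 1 to 8 rows; each row is the pose to reach, as a shift and turn from the pose commanded when the call began; what a row does not reach only later rows make up. A row lasts 1/8 s, in which the tool goes at most 62.5 mm and 10.7 degrees, less where a joint would pass 70% of its speed; a pose out of reach is approached as far as the arm can. A call with a gripper value outside its range is refused whole. The fingers move at their own pace and stop on an object; "newtons" is the grip in N (left out, the last holds). Time passes only in rows, so rows that repeat a pose let the fingers close. It gives the time, the measured TCP pose, the force and the opening at its end, in the units of the state.
- manip.get_obs(): the state, without advancing time (a new reading comes with each control period).
- viewer.snapshot(name): name is "scene" or "top"; returns a dict with "image" (384x512x3 uint8, blue, green, red), "range_z" (384x512 float32, m along the optical axis (not along the pixel's ray), 0 where there is no reading), "fov_y" (degrees; the focal length in pixels is half the picture's height over the tangent of half this angle, whatever the lens; pixels are square), "cx", "cy" (the principal point, pixels), "R" (3x3) and "t" (3): a world point X has camera coordinates R X + t. Camera axes: x right, y down, z forward; pixel columns grow to the right and rows downward; lengths in m; the calibration is good to about 2 mm. A picture is of the moment at which its call begins.
- job_done(): hands the job in, once; it reports no verdict.
The state is a dict: "time_s": time; "q": joint angles; "joint_vel": joint speeds; "tau": joint torques, N m; "ee_pos": TCP position; "eef_rot": TCP orientation; "contact_force": force on the tool from outside, world axes, zero at the start; "ft_torque": the same for the moment, N m; "gripper_width": opening from 0.0 (shut) to 1.0 (fully open).
Only numpy, scipy, OpenCV 4.12 (cv2) and the standard library are available. Lean on these libraries where they do the work, as an engineer would, in place of code of your own. Each camera call takes 0.05 s, during which the arm holds its last target.

TASK

Load the round filter cartridge into the purifier base: push it along the deck between the guide rails up to the back stop, so that it stands over the spindle, then press its blue top straight down until the two orange catches snap over its grey foot. Let go: it must stay locked down by itself, upright. Keep the cartridge upright all the way and do not disturb the bottles and the tape roll that stand about.

Things in the scene. Friction and masses are not known exactly. Their poses are not given: they have to be found in the camera images.
- cartridge: Loose filter cartridge, a round sleeve closed at the top, 250 g, 65 mm high: white pleated body and flat blue top, 74 mm diameter; grey foot flange, 86 mm diameter, 8 mm high. A bore of 30.6 mm diameter, 55 mm deep, opens underneath. Stands on the deck and slides on it; best pushed on the white body just above the flange. Origin: centre of the underside, z up its axis; its yaw does not matter.
- cartridge_top (a point): Centre of the cartridge's flat blue top, 65 mm above its underside: the place to press.
- filter_base: Purifier base, a white box fixed on the table; deck 60 mm above the table. Origin at table height under the spindle's axis; its +x is the way the cartridge is pushed. Deck: x -215 mm (open end, no rail) to +75 mm, y +-80 mm. Grey rails 8 mm high: side rims at y +-73 mm up to x -114 mm, a funnel from there to x -45 mm, then a straight lane 91 mm wide to the flat back stop at x +43.5 mm.
- lane_end (a point): Point on the spindle's axis at deck height: where the centre of the cartridge's underside must come before pressing (at the back stop it is within 3 mm; the spindle then centres it). The fixed steel spindle, 28 mm diameter, chamfered, ends 1 mm below the deck inside a round well of 92 mm; the cartridge slides over it and takes it into its bore as the seat sinks.
- lane_mouth (a point): Centre of the start of the straight lane at deck height, 45 mm before lane_end.
- seat (a joint): How far the black spring seat in the well is pressed down, m: 0 = up, level with the deck; 0.031 = lower stop. Spring force 5.4 N at the top, 11 N at the bottom; the two catches add a few newtons. Beyond about 0.0275 the catches snap over the foot flange; a locked cartridge then keeps it at about 0.027 when let go, an unlocked one springs back to 0.
- bottle_stain: Amber reagent bottle with orange cap, 56 mm diameter, 113 mm high, standing; bystander, loose. Origin at the centre of its underside.
- bottle_buffer: Clear reagent bottle with blue cap, 70 mm diameter, 129 mm high, standing; bystander, loose. Origin at the centre of its underside.
- tape_roll: Roll of cream tape lying flat, 104 mm diameter, 25 mm high; bystander, loose. Origin at the centre of its underside.
Mind the look-alikes: they are no part of the job. Leave any turquoise look-alike of the cartridge alone.

How it is judged:
By the outcome, as a careful person would: the job done as asked, in the order asked, and still so for the second after the job is handed in, with the robot touching nothing.
It also fails if it takes over 48 s, if anything falls off the work surface, if the arm or the gripper's body presses on something with over 40 N, if the wrist force passes 120 N, or if a joint passes its speed limit or range.

## Working session

There is one attempt and no reset: what is moved stays moved. The work goes in short steps, Python scripts to look and compute and a tool call to move; the robot and the scene stay as the last step left them, time stands still between calls to the robot, and variables do not carry over. Pictures are saved under pics/ and viewed, and the job is handed in when it is done.

Besides the shell and the picture viewer there is one more tool, called by a JSON object that holds its "name" and its "arguments", one argument or row to a line. carry_out: Moves the arm, as the interface text tells. Its arguments: {"type":"object","properties":{"moves":{"type":"array"},"newtons":{"type":"number"}},"required":["moves"]}

```bash
mkdir -p pics; ls; python3 - <<'E'
from rig import manip, viewer
import cv2,numpy as np
o=manip.get_obs(); print({k:(np.round(v,3) if not isinstance(v,(str,)) else v) for k,v in o.items()}); print(manip.grasp_offset)
for n in("scene","top"):
    s=viewer.snapshot(n); cv2.imwrite(f"pics/{n}0.png",s["image"]); np.savez(f"{n}0.npz",**s)
    print(n,s["fov_y"],s["cx"],s["cy"],s["R"],s["t"])
E
```

```text
pics
{'time_s': np.float64(0.0), 'q': array([ 1.159,  0.32 ,  1.566, -0.   ,  1.257, -0.02 ]), 'joint_vel': array([-0.001, -0.001,  0.   , -0.   ,  0.001,  0.002]), 'tau': array([ 1.0000e-03, -4.1247e+01, -2.3198e+01,  7.3000e-02,  4.6000e-02,
       -0.0000e+00]), 'ee_pos': array([0.219, 0.531, 0.213]), 'eef_rot': array([ 0.831,  0.556, -0.001,  0.   ]), 'contact_force': array([-0.394, -0.22 , -0.065]), 'ft_torque': array([-0.03 ,  0.033,  0.002]), 'gripper_width': np.float64(0.996)}
0.0188
scene 51.61312337849396 258.3459225314698 193.7671437956052 [[ 0.76488308 -0.64408169 -0.01061361]
 [-0.50563205 -0.59009497 -0.62938395]
 [ 0.39911164  0.48677172 -0.777022  ]] [-0.43493387  0.40539252  0.93883693]
top 43.17926272561446 251.04746592975837 191.12567935733432 [[-0.0918249  -0.99577247  0.00231659]
 [-0.96972816  0.08889412 -0.22743161]
 [ 0.2262642  -0.02313035 -0.9737913 ]] [0.0789972  0.61812588 1.57988519]
```

View pics/scene0.png

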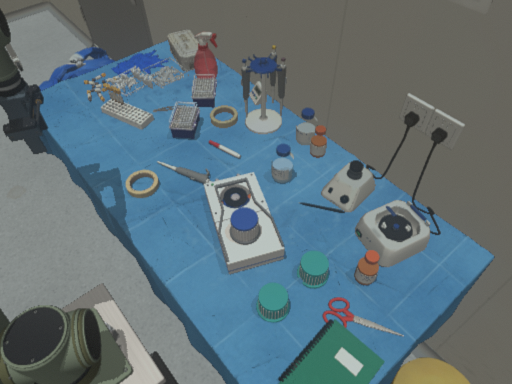

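View pics/top0.png

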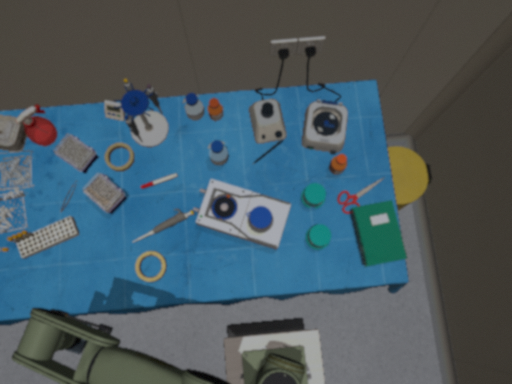

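The blue-topped cartridge stands on the base at about (243,222) in scene and (262,218) in top. The well is at (236,197) in scene and (224,206) in top. The turquoise look-alikes are off to the side. Next I'll zoom in.

```bash
cat > h.py <<'E'
import numpy as np,cv2
def K(s):
    f=192/np.tan(np.radians(float(s["fov_y"])/2)); return f,float(s["cx"]),float(s["cy"])
def ray(s,uv,z):
    f,cx,cy=K(s);R=s["R"];t=s["t"];uv=np.atleast_2d(uv).astype(float)
    d=np.c_[(uv[:,0]-cx)/f,(uv[:,1]-cy)/f,np.ones(len(uv))]@R
    c=-R.T@t
    return c+d*((z-c[2])/d[:,2])[:,None]
def proj(s,X):
    f,cx,cy=K(s);p=np.atleast_2d(X)@s["R"].T+s["t"];return np.c_[p[:,0]/p[:,2]*f+cx,p[:,1]/p[:,2]*f+cy]
def cloud(s):
    f,cx,cy=K(s);z=s["range_z"].astype(float);v,u=np.mgrid[:384,:512]
    P=np.stack([(u-cx)/f*z,(v-cy)/f*z,z],-1);W=(P-s["t"])@s["R"];W[z==0]=np.nan;return W
E
python3 - <<'E'
from h import *
for n,b in(("scene",(170,150,320,280)),("top",(180,165,310,260))):
    s=np.load(f"{n}0.npz");im=s["image"];W=cloud(s)
    c=im[b[1]:b[3],b[0]:b[2]];cv2.imwrite(f"pics/{n}_z.png",cv2.resize(c,None,fx=5,fy=5,interpolation=cv2.INTER_CUBIC)[:600,:800])
    hsv=cv2.cvtColor(im,cv2.COLOR_BGR2HSV)
    # table heights check
    print(n,"table z median",np.nanmedian(W[...,2][(np.abs(W[...,2])<.02)]))
    # white deck
    m=(np.abs(W[...,2]-.06)<.006)&(hsv[...,1]<70)&(hsv[...,2]>110)
    k,l,st,_=cv2.connectedComponentsWithStats(m.astype(np.uint8))
    i=1+np.argmax(st[1:,4]);P=W[l==i];print("deck",st[i],np.median(P[:,2]))
    r=cv2.minAreaRect((P[:,:2]*1000).astype(np.float32));print(r)
    # blue top
    m=(hsv[...,0]>100)&(hsv[...,0]<130)&(hsv[...,1]>120)&(W[...,2]>.105)&(W[...,2]<.14)
    k,l,st,ce=cv2.connectedComponentsWithStats(m.astype(np.uint8))
    for i in range(1,k):
        if st[i,4]>40:
            P=W[l==i];print("top",ce[i],st[i],np.median(P,0),ray(s,ce[i],.125))
E
```

```text
scene table z median 0.00155457515905718
deck [ 220  195   65   70 1739] 0.05934134004504959
((531.734130859375, 13.671379089355469), (203.16650390625, 158.448486328125), 68.77162170410156)
top [307.66176471 111.91176471] [302 109  12   7  68] [0.95012266 0.19612996 0.12755137] [[0.95175441 0.19870662 0.125     ]]
top [282.85245902 148.43442623] [276 143  15  13 122] [0.77204388 0.12469128 0.12742218] [[0.773558   0.12522075 0.125     ]]
top [243.708061   218.68627451] [231 208  26  22 459] [ 0.51856256 -0.00130105  0.12439467] [[ 0.51829786 -0.00186336  0.125     ]]
top table z median 0.002664122053083969
deck [ 196  179   95   69 2239] 0.06028283369817475
((552.7412719726562, 53.86469268798828), (289.0206604003906, 161.292236328125), 66.96733856201172)
top [191.33018868  98.45283019] [186  93  13  12 106] [0.95387947 0.19811524 0.12950991] [[0.95511902 0.19792452 0.125     ]]
top [216.70535714 146.19642857] [211 141  13  12 112] [0.77327085 0.12404963 0.13008998] [[0.77519396 0.12404983 0.125     ]]
top [260.33795014 217.1634349 ] [250 207  22  21 361] [0.52061079 0.00131265 0.12547736] [[0.52100542 0.0012733  0.125     ]]
```

View pics/scene_z.png

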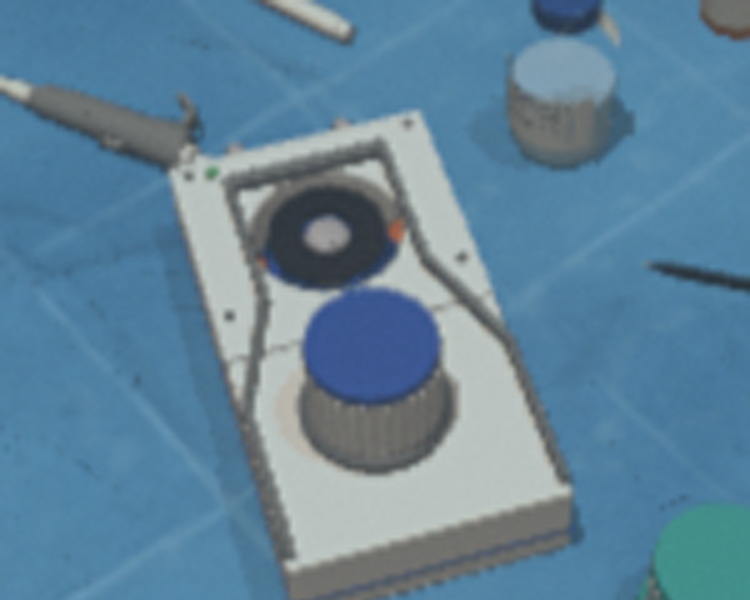

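View pics/top_z.png

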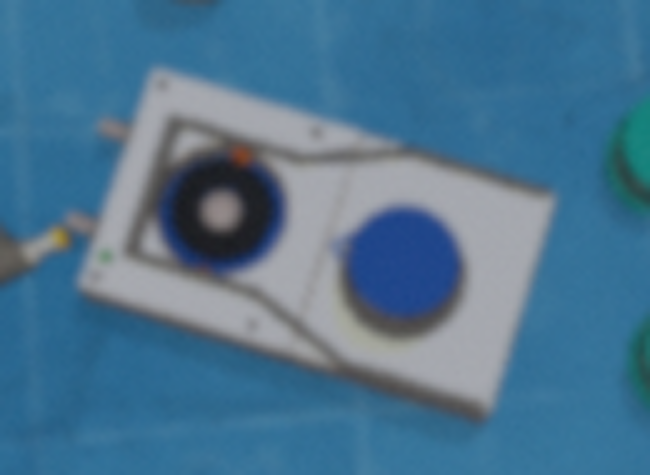

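```bash
python3 - <<'E'
from h import *
S=np.load("scene0.npz");T=np.load("top0.npz")
def g(s,off,p,z): return ray(s,np.array(p)/5+np.array(off)-0.4,z)
for n,s,off,cor,sp,rails in(("scene",S,(170,150),[(172,178),(418,113),(570,487),(290,565)],(327,233),None),("top",T,(180,165),[(80,290),(155,70),(553,193),(490,415)],(222,212),None)):
    c=g(s,off,cor,.06)[:,:2];print(n,c.round(4).tolist())
    a=[np.degrees(np.arctan2(*(c[0]-c[3])[::-1])),np.degrees(np.arctan2(*(c[1]-c[2])[::-1])),np.degrees(np.arctan2(*(c[0]-c[1])[::-1]))-90, np.degrees(np.arctan2(*(c[3]-c[2])[::-1]))-90]
    print("ang",a,"len",[np.linalg.norm(c[i]-c[j]) for i,j in((0,3),(1,2),(0,1),(2,3))])
    m=c.mean(0);th=np.radians(np.mean(a));
    print("center",m,"lane_end from centre",m+.07*np.array([np.cos(th),np.sin(th)]),"spindle",g(s,off,[sp],.059))
E
```

```text
scene [[0.5316, 0.2116], [0.6791, 0.1551], [0.5685, -0.1066], [0.4251, -0.0465]]
ang [np.float64(67.57518386301327), np.float64(67.08360119682469), np.float64(69.03897204019825), np.float64(67.28067831223788)] len [np.float64(0.2792809432100927), np.float64(0.2841251565846001), np.float64(0.1579438343849824), np.float64(0.15545665717668303)]
center [0.55106153 0.0534154 ] lane_end from centre [0.57757303 0.11820074] spindle [[0.57732727 0.11711838 0.059     ]]
top [[0.5338, 0.2181], [0.6822, 0.1566], [0.5711, -0.1072], [0.4246, -0.0486]]
ang [np.float64(67.73541175950676), np.float64(67.15193764185491), np.float64(67.46120954127034), np.float64(68.22573239576656)] len [np.float64(0.28827054110773626), np.float64(0.2861665090471726), np.float64(0.16066278537338607), np.float64(0.15775258295378777)]
center [0.55293814 0.0547228 ] lane_end from centre [0.57956384 0.11946129] spindle [[0.57875709 0.11850689 0.059     ]]
```

Measured from both views:

| Quantity | Value |
|---|---|
| lane_end | about (0.5785, 0.118) |
| Push direction | 67.4° |
| Cartridge position | about (0.520, 0.000), i.e. 132 mm before lane_end and 9 mm left of the lane axis |

I'll push with a half-open two-finger cradle, jaws across the push direction.

{"name": "carry_out", "arguments": {
  "moves": [
    [[2.5, -5.4, 0], -0.18, 0.55],
    [[5, -10.8, 0], -0.36, 0.55],
    [[7.5, -16.2, 0], -0.54, 0.55],
    [[10, -21.6, 0], -0.72, 0.55],
    [[12.5, -27, 0], -0.9, 0.55],
    [[15, -32.4, 0], -1.08, 0.55],
    [[17.5, -37.8, 0], -1.26, 0.55],
    [[20, -43.3, 0], -1.44, 0.55]
  ],
  "newtons": 20
}}

```text
time_s: 1.1
ee_pos: [0.4199, 0.0966, 0.2139]
eef_rot: [0.991, -0.133, 0.0, -0.0]
contact_force: [0.4, 0.2, -0.6]
gripper_width: 0.55
```

{"name": "carry_out", "arguments": {
  "moves": [
    [[2.5, -5.4, 0], -0.067, 0.55],
    [[5, -10.8, 0], -0.134, 0.55],
    [[7.3, -16.3, 0], -0.134, 0.55],
    [[7.3, -16.3, 0], -0.134, 0.55],
    [[7.3, -16.3, 0], -0.134, 0.55]
  ]
}}

```text
time_s: 1.72
ee_pos: [0.4919, -0.0642, 0.2135]
eef_rot: [0.98, -0.197, -0.001, -0.0]
contact_force: [-0.2, 1.0, -0.1]
gripper_width: 0.549
```

{"name": "carry_out", "arguments": {
  "moves": [
    [[0, 0, -4.5], 0, 0.55],
    [[0, 0, -9], 0, 0.55],
    [[0, 0, -12], 0, 0.55],
    [[0, 0, -13.7], 0, 0.55],
    [[0, 0, -13.7], 0, 0.55]
  ]
}}

```text
time_s: 2.35
ee_pos: [0.491, -0.0629, 0.0761]
eef_rot: [0.981, -0.195, -0.002, -0.0]
contact_force: [-0.5, -0.0, 1.0]
gripper_width: 0.551
```

```bash
cat > look.py <<'E'
from h import *
from rig import manip, viewer
import sys
tag=sys.argv[1]
for n,b in(("scene",(170,150,320,270)),("top",(160,145,310,260))):
    s=viewer.snapshot(n);im=s["image"];W=cloud(s)
    c=im[b[1]:b[3],b[0]:b[2]];cv2.imwrite(f"pics/{n}_{tag}.png",cv2.resize(c,None,fx=5,fy=5,interpolation=cv2.INTER_CUBIC))
    hsv=cv2.cvtColor(im,cv2.COLOR_BGR2HSV)
    m=(hsv[...,0]>100)&(hsv[...,0]<130)&(hsv[...,1]>120)&(W[...,2]>.085)&(W[...,2]<.14)
    k,l,st,ce=cv2.connectedComponentsWithStats(m.astype(np.uint8))
    for i in range(1,k):
        if st[i,4]>40: 
            z=np.median(W[l==i][:,2]);p=ray(s,ce[i],z)[0];d=p[:2]-[.5785,.118];u=np.array([.3843,.9232]);print(n,st[i,4],p.round(4),"along/lat mm",(d@u*1e3).round(1),(d@[-u[1],u[0]]*1e3).round(1))
E
python3 look.py a; python3 -c "
from rig import manip
print(manip.get_obs()['ee_pos'],manip.get_obs()['contact_force'])"
```

```text
scene 67 [0.9494 0.1964 0.1278] along/lat mm 214.9 -312.3
scene 119 [0.7722 0.1236 0.128 ] along/lat mm 79.7 -176.7
top 105 [0.9528 0.1974 0.1298] along/lat mm 217.1 -315.1
top 114 [0.774  0.1242 0.1291] along/lat mm 80.8 -178.1
top 291 [0.5212 0.0071 0.1253] along/lat mm -124.4 10.3
[ 0.49273129 -0.06356998  0.07765005] [ 0.31321392 -0.05724381 -0.16342872]
```

View pics/top_a.png

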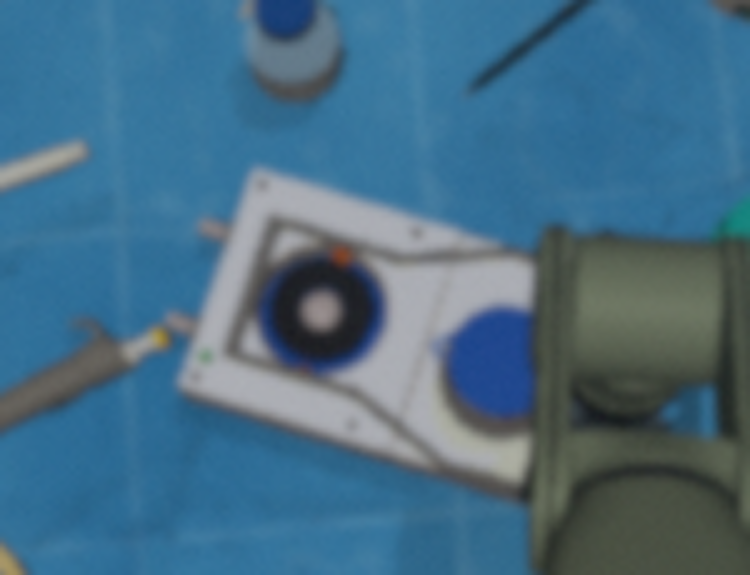

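View pics/scene_a.png

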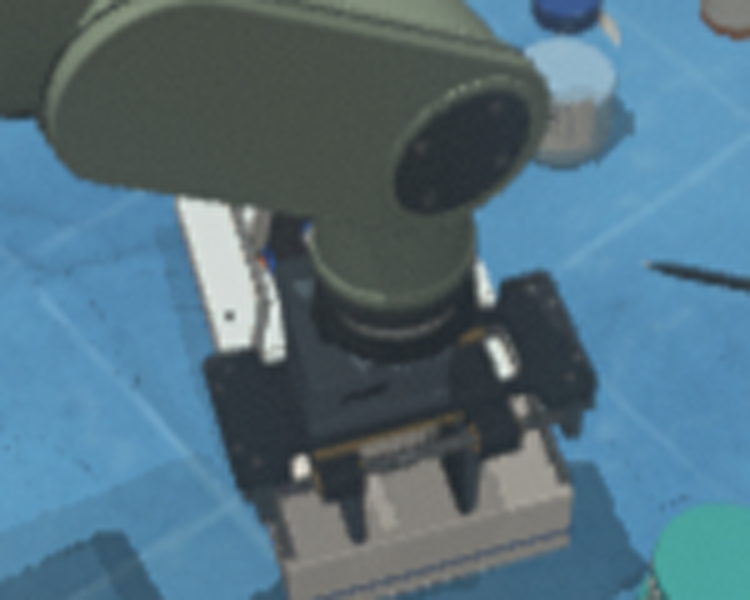

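The top view shows the cartridge undisturbed at about (500,363), with the fingers behind it over the deck. Now I'll push as far as the lane mouth, drifting onto the lane axis.

{"name": "carry_out", "arguments": {
  "moves": [
    [[0.77, 1.85, 0], 0, 0.55],
    [[1.34, 3.23, 0], 0, 0.55],
    [[2.1, 4.54, 0], 0, 0.55],
    [[2.87, 5.85, 0], 0, 0.55],
    [[3.67, 7.13, 0], 0, 0.55],
    [[4.48, 8.42, 0], 0, 0.55],
    [[4.95, 9.31, 0], 0, 0.55],
    [[5.14, 9.77, 0], 0, 0.55]
  ]
}}

```text
time_s: 3.45
ee_pos: [0.5445, 0.0335, 0.077]
eef_rot: [0.981, -0.196, 0.0, 0.0]
contact_force: [-1.1, -4.0, 4.6]
gripper_width: 0.551
```

```bash
python3 look.py b; python3 -c "
from rig import manip
print(manip.get_obs()['ee_pos'],manip.get_obs()['contact_force'])"
```

```text
scene 69 [0.949  0.1967 0.1278] along/lat mm 215.0 -311.8
scene 139 [0.7699 0.1219 0.1274] along/lat mm 77.2 -175.2
top 107 [0.9528 0.1975 0.1296] along/lat mm 217.2 -315.0
top 114 [0.7741 0.124  0.1282] along/lat mm 80.7 -178.3
[0.54451656 0.03372526 0.07695642] [ 0.22281091 -1.4280506   2.22166458]
```

View pics/top_b.png

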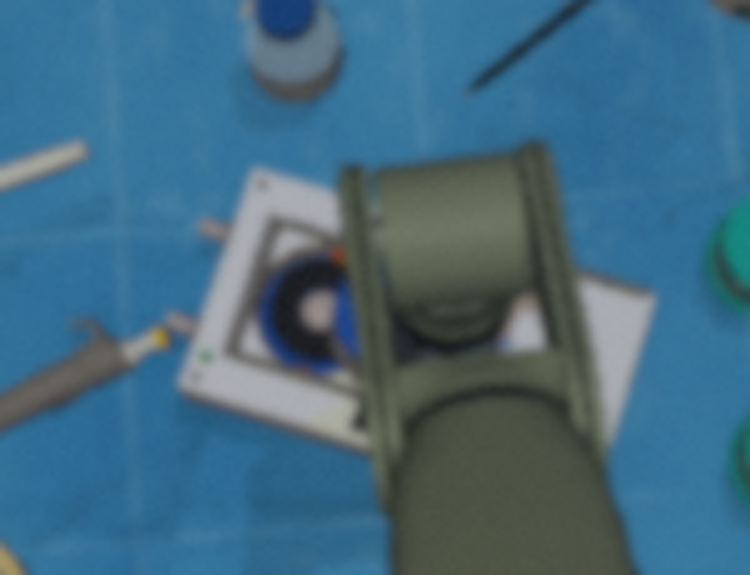

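View pics/scene_b.png

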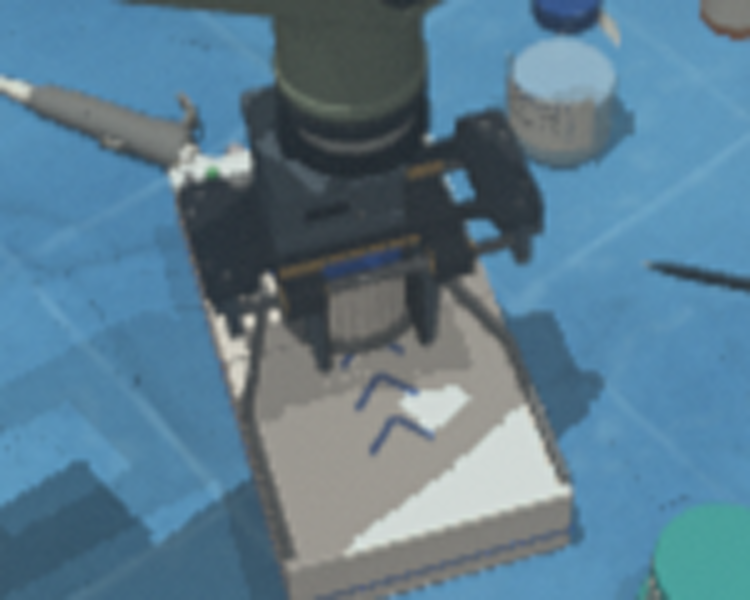

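The cartridge is upright in the cradle between the fingers (scene crop around (370,310)), and the fingers are centred on the lane. Continuing towards the back stop.

{"name": "carry_out", "arguments": {
  "moves": [
    [[0.31, 0.74, 0], 0, 0.55],
    [[0.61, 1.48, 0], 0, 0.55],
    [[0.92, 2.22, 0], 0, 0.55],
    [[1.23, 2.95, 0], 0, 0.55],
    [[1.5, 3.6, 0], 0, 0.55],
    [[1.69, 4.06, 0], 0, 0.55],
    [[1.77, 4.25, 0], 0, 0.55],
    [[1.77, 4.25, 0], 0, 0.55]
  ]
}}

```text
time_s: 4.55
ee_pos: [0.5617, 0.0761, 0.0768]
eef_rot: [0.981, -0.196, -0.0, -0.0]
contact_force: [-0.6, 0.3, 0.8]
gripper_width: 0.552
```

{"name": "carry_out", "arguments": {
  "moves": [
    [[0.08, 0.18, 0], 0, 0.55],
    [[0.08, 0.18, 0], 0, 0.55]
  ]
}}

```text
time_s: 4.8
ee_pos: [0.5624, 0.0775, 0.0768]
eef_rot: [0.981, -0.196, -0.0, -0.0]
contact_force: [-0.6, -0.7, -0.2]
gripper_width: 0.553
```

{"name": "carry_out", "arguments": {
  "moves": [
    [[0.08, 0.18, 0], 0, 0.55],
    [[0.08, 0.18, 0], 0, 0.55]
  ]
}}

```text
time_s: 5.05
ee_pos: [0.5633, 0.0794, 0.0769]
eef_rot: [0.981, -0.196, 0.0, -0.0]
contact_force: [-1.0, -1.0, -0.9]
gripper_width: 0.55
```

{"name": "carry_out", "arguments": {
  "moves": [
    [[0.08, 0.18, 0], 0, 0.55],
    [[0.08, 0.18, 0], 0, 0.55]
  ]
}}

```text
time_s: 5.3
ee_pos: [0.5642, 0.0812, 0.077]
eef_rot: [0.981, -0.196, 0.0, -0.0]
contact_force: [-0.6, -0.8, -0.9]
gripper_width: 0.551
```

{"name": "carry_out", "arguments": {
  "moves": [
    [[0.08, 0.18, 0], 0, 0.55],
    [[0.08, 0.18, 0], 0, 0.55]
  ]
}}

```text
time_s: 5.55
ee_pos: [0.5645, 0.0818, 0.0772]
eef_rot: [0.981, -0.196, -0.0, 0.001]
contact_force: [-1.1, -4.3, 2.2]
gripper_width: 0.552
```

```bash
python3 look.py c
```

```text
scene 69 [0.9496 0.1969 0.1277] along/lat mm 215.5 -312.2
scene 138 [0.7699 0.1219 0.1276] along/lat mm 77.1 -175.2
top 105 [0.9531 0.1977 0.1296] along/lat mm 217.5 -315.1
top 115 [0.774  0.1243 0.1294] along/lat mm 81.0 -178.0
```

View pics/top_c.png

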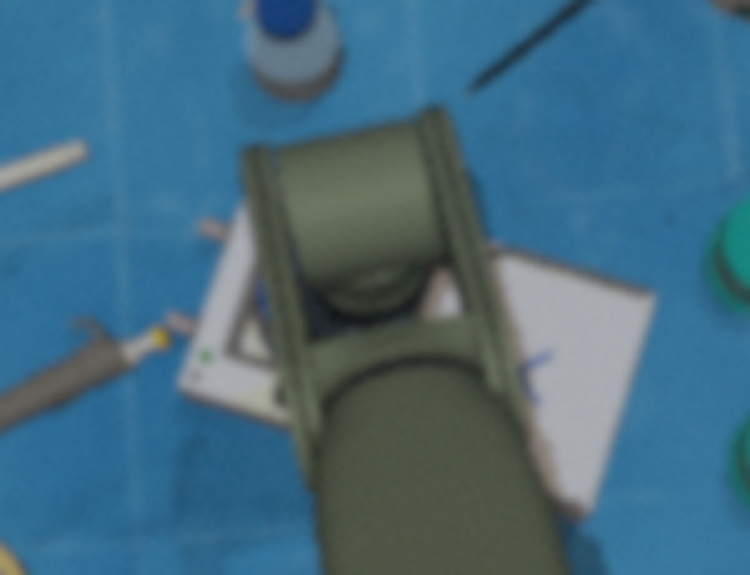

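View pics/scene_c.png

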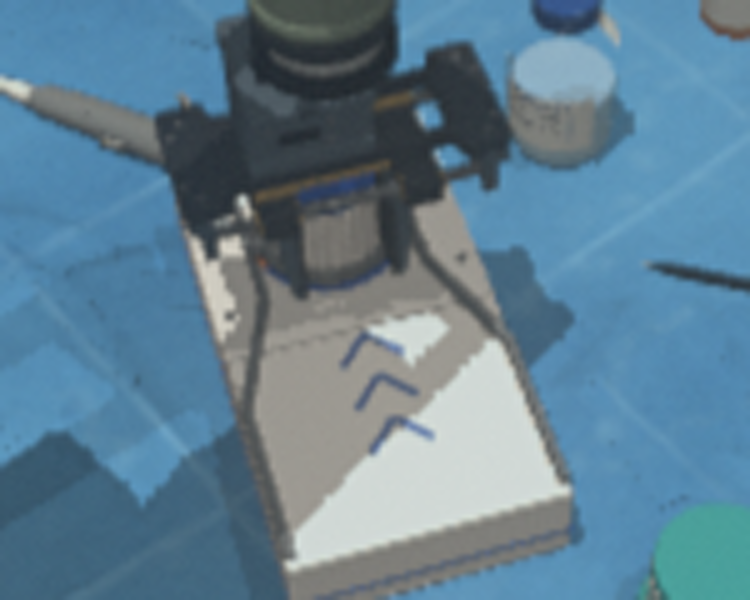

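The push force jumped to about 4.4 N and the tool moved under 1 mm, so the cartridge is at the back stop. Backing off to look.

{"name": "carry_out", "arguments": {
  "moves": [
    [[-0.4, -0.9, 0], 0, 0.55],
    [[-1.5, -3.7, 0], 0, 0.55],
    [[-3, -7.3, 0], 0, 0],
    [[-4.6, -11, 3], 0, 0],
    [[-5.8, -13.9, 7.5], 0, 0],
    [[-6.2, -14.8, 8.5], 0, 0],
    [[-6.2, -14.8, 8.5], 0, 0]
  ]
}}

```text
time_s: 6.52
ee_pos: [0.503, -0.0654, 0.1624]
eef_rot: [0.98, -0.197, 0.001, -0.0]
contact_force: [1.0, 0.4, -0.1]
gripper_width: 0.04
```

```bash
python3 look.py d; python3 -c "
from rig import manip
print(manip.get_obs()['ee_pos'],manip.get_obs()['contact_force'])"
```

```text
scene 70 [0.9488 0.1967 0.1277] along/lat mm 214.9 -311.6
scene 83 [0.7726 0.1148 0.1273] along/lat mm 71.6 -180.5
scene 87 [0.5612 0.1347 0.1235] along/lat mm 8.8 22.4
top 106 [0.9534 0.1976 0.1287] along/lat mm 217.6 -315.5
top 113 [0.774 0.124 0.129] along/lat mm 80.7 -178.2
top 367 [0.5789 0.1192 0.1248] along/lat mm 1.3 0.1
[ 0.50234921 -0.06446954  0.16078899] [-0.9900713  -0.14717673  0.1402718 ]
```

View pics/top_d.png

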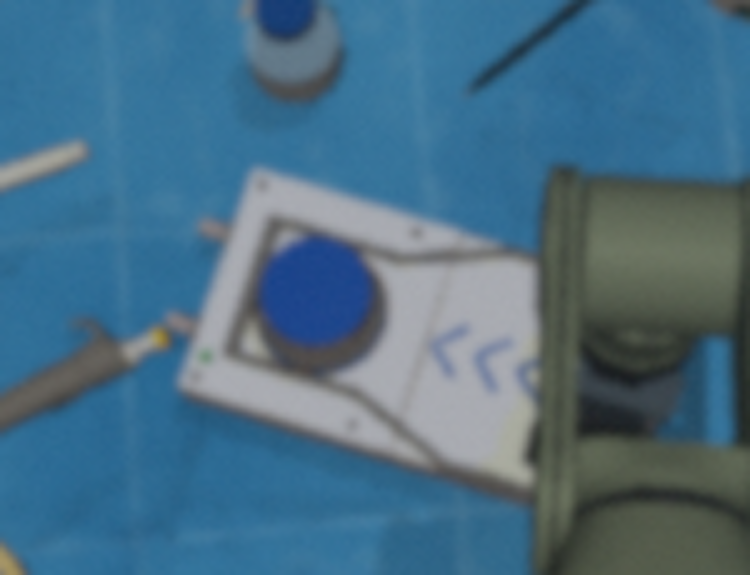

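View pics/scene_d.png

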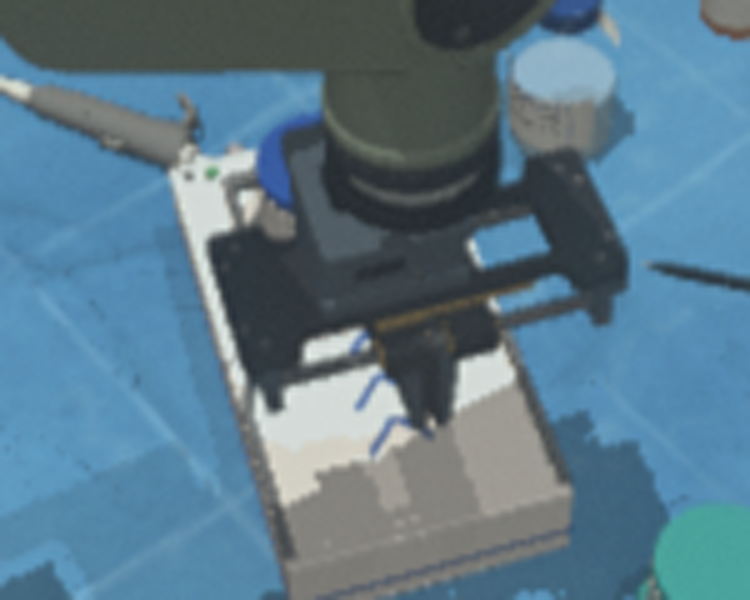

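In the top view the cartridge (centre (318,292)) is against the back stop. It measures 1.3 mm along and 0.1 mm lateral from lane_end, and it is upright (top at z ≈ 0.125). Moving the shut fingers over the blue top.

{"name": "carry_out", "arguments": {
  "moves": [
    [[1.9, 4.6, 0], 0, 0],
    [[3.8, 9.2, 0], 0, 0],
    [[5.7, 13.8, 0], 0, 0],
    [[7.6, 18.3, 0], 0, 0],
    [[7.6, 18.3, -1.5], 0, 0],
    [[7.6, 18.3, -3], 0, 0],
    [[7.6, 18.3, -3], 0, 0],
    [[7.6, 18.3, -3], 0, 0]
  ]
}}

```text
time_s: 7.62
ee_pos: [0.5787, 0.117, 0.132]
eef_rot: [0.98, -0.197, -0.0, 0.0]
contact_force: [1.2, 0.8, 0.5]
gripper_width: 0.002
```

{"name": "carry_out", "arguments": {
  "moves": [
    [[0, 0.1, -0.4], 0, 0],
    [[0, 0.1, -0.8], 0, 0],
    [[0, 0.1, -1.1], 0, 0],
    [[0, 0.1, -1.4], 0, 0],
    [[0, 0.1, -1.7], 0, 0],
    [[0, 0.1, -2], 0, 0],
    [[0, 0.1, -2.3], 0, 0],
    [[0, 0.1, -2.3], 0, 0]
  ]
}}

```text
time_s: 8.62
ee_pos: [0.5792, 0.1187, 0.1097]
eef_rot: [0.981, -0.196, 0.001, 0.0]
contact_force: [-1.0, -1.7, 7.3]
gripper_width: 0.01
```

```bash
python3 look.py e
```

```text
scene 69 [0.9488 0.1965 0.128 ] along/lat mm 214.8 -311.7
scene 123 [0.7713 0.1235 0.1281] along/lat mm 79.1 -175.9
scene 220 [0.572  0.1124 0.1085] along/lat mm -7.7 3.9
top 104 [0.9531 0.1977 0.1289] along/lat mm 217.6 -315.2
top 114 [0.7741 0.1243 0.1293] along/lat mm 81.0 -178.1
```

View pics/scene_e.png

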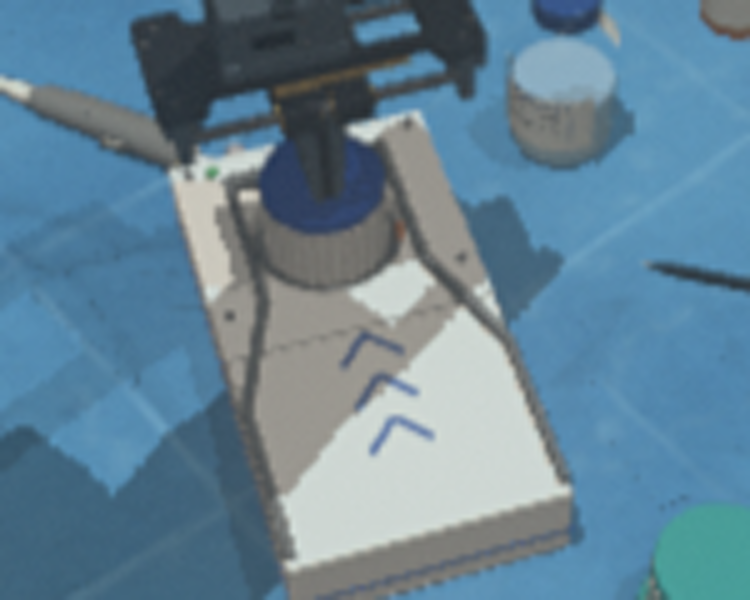

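Sinking cleanly: the seat is about 15 mm down at 7 N, and the cartridge is upright in the well with the fingertips at its top centre (325,185). Pressing on.

{"name": "carry_out", "arguments": {
  "moves": [
    [[0, 0, -0.3], 0, 0],
    [[0, 0, -0.6], 0, 0],
    [[0, 0, -0.9], 0, 0],
    [[0, 0, -1.1], 0, 0],
    [[0, 0, -1.3], 0, 0],
    [[0, 0, -1.4], 0, 0],
    [[0, 0, -1.4], 0, 0]
  ]
}}

```text
time_s: 9.6
ee_pos: [0.5792, 0.1187, 0.0957]
eef_rot: [0.981, -0.196, 0.001, 0.0]
contact_force: [-1.0, -1.9, 8.6]
gripper_width: 0.003
```

{"name": "carry_out", "arguments": {
  "moves": [
    [[0, 0, -0.1], 0, 0],
    [[0, 0, -0.15], 0, 0],
    [[0, 0, -0.2], 0, 0],
    [[0, 0, -0.2], 0, 0]
  ]
}}

```text
time_s: 10.1
ee_pos: [0.5792, 0.1187, 0.094]
eef_rot: [0.981, -0.196, 0.001, -0.0]
contact_force: [-0.9, -1.9, 8.9]
gripper_width: 0.004
```

{"name": "carry_out", "arguments": {
  "moves": [
    [[0, 0, -0.1], 0, 0],
    [[0, 0, -0.2], 0, 0],
    [[0, 0, -0.2], 0, 0]
  ]
}}

```text
time_s: 10.48
ee_pos: [0.5795, 0.1187, 0.0939]
eef_rot: [0.981, -0.196, 0.001, -0.0]
contact_force: [-4.0, -2.3, 19.0]
gripper_width: 0.002
```

The lower stop is reached: force rose to 19 N with no further travel. Lifting off and checking.

{"name": "carry_out", "arguments": {
  "moves": [
    [[0, 0, 0.4], 0, 0],
    [[0, 0, 1], 0, 0],
    [[0, 0, 4], 0, 0],
    [[-1.9, -4.6, 7], 0, 0],
    [[-4, -9.6, 9], 0, 0],
    [[-6, -14.5, 10], 0, 0],
    [[-8, -19.5, 10], 0, 0],
    [[-8, -19.5, 10], 0, 0]
  ]
}}

```text
time_s: 11.48
ee_pos: [0.4974, -0.0784, 0.1906]
eef_rot: [0.98, -0.199, -0.001, 0.0]
contact_force: [0.8, 0.7, 0.0]
gripper_width: 0.006
```

```bash
python3 look.py f; python3 -c "
from rig import manip
print(manip.get_obs()['ee_pos'],manip.get_obs()['contact_force'])"
```

```text
scene 70 [0.949  0.1967 0.128 ] along/lat mm 215.1 -311.8
scene 97 [0.77   0.1164 0.1278] along/lat mm 72.1 -177.4
scene 72 [0.5594 0.1337 0.0968] along/lat mm 7.1 23.7
top 104 [0.9532 0.1974 0.1292] along/lat mm 217.3 -315.4
top 115 [0.7738 0.1243 0.1298] along/lat mm 80.9 -177.9
top 359 [0.579  0.1188 0.0974] along/lat mm 0.9 -0.1
[ 0.49879229 -0.0759687   0.19049519] [-0.04961373  0.93961397  1.44558342]
```

View pics/top_f.png

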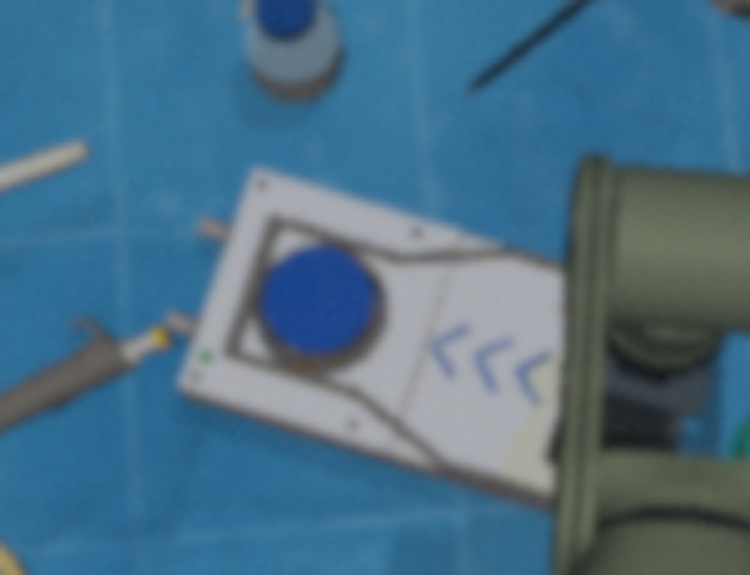

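View pics/scene_f.png

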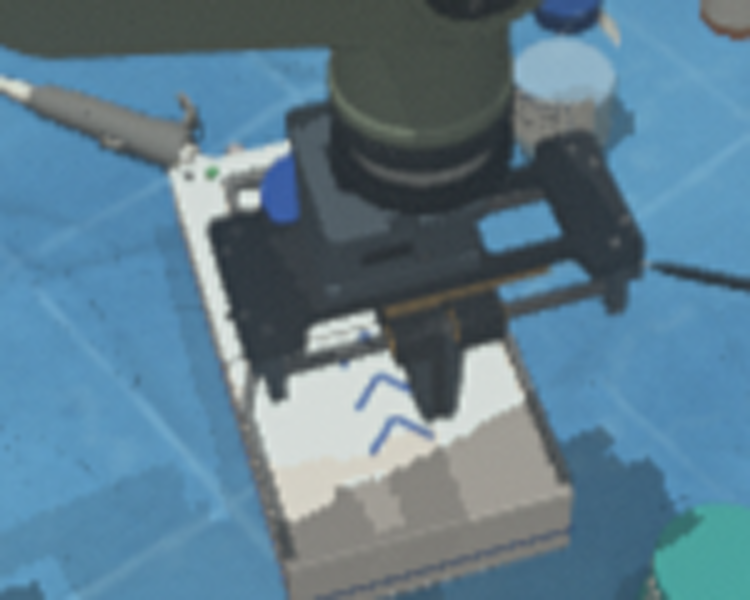

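The top view shows the blue top (318,300) still down at z ≈ 0.097 with nothing touching it, so it is locked. One last check of tilt and the bystanders before handing in.

```bash
python3 - <<'E'
from h import *
from rig import viewer,job_done,manip
s=viewer.snapshot("top");a=np.load("top0.npz");W=cloud(s)
hsv=cv2.cvtColor(s["image"],cv2.COLOR_BGR2HSV)
m=(hsv[...,0]>100)&(hsv[...,0]<130)&(hsv[...,1]>120)&(W[...,2]>.085)&(W[...,2]<.11)&(np.hypot(W[...,0]-.579,W[...,1]-.119)<.03)
P=W[m];c=np.linalg.lstsq(np.c_[P[:,:2]-P[:,:2].mean(0),np.ones(len(P))],P[:,2],rcond=None)[0]
print("top z",c[2],"tilt deg",np.degrees(np.arctan(np.hypot(*c[:2]))))
d=cv2.absdiff(s["image"],a["image"]).max(2)
for n,(x,y,r) in dict(buf1=(216,150,14),buf2=(193,105,14),st1=(215,108,10),st2=(338,162,10),tape1=(150,266,18),tape2=(119,157,18),turq1=(314,194,13),turq2=(318,236,13)).items():
    print(n,(d[y-r:y+r,x-r:x+r]>50).sum())
E
```

```text
top z 0.09837334250383276 tilt deg 1.1275994720771911
buf1 0
buf2 0
st1 0
st2 0
tape1 1
tape2 0
turq1 475
turq2 306
```

The turquoise differences are probably the arm blocking the view. I'll move it away for a clear look.

{"name": "carry_out", "arguments": {
  "moves": [
    [[-2, 0, 4], 0, 0],
    [[-5, 0, 8], 0, 0],
    [[-7, 5, 12], 0, 0],
    [[-9, 10, 14], 0, 0],
    [[-11, 15, 14], 0, 0],
    [[-13, 20, 14], 0, 0],
    [[-15, 25, 14], 0, 0],
    [[-15, 30, 14], 0, 0]
  ]
}}

```text
time_s: 12.62
ee_pos: [0.3471, 0.2267, 0.3312]
eef_rot: [0.981, -0.194, 0.0, -0.0]
contact_force: [1.0, 1.0, 1.1]
gripper_width: 0.003
```

```bash
python3 look.py g; python3 - <<'E'
from h import *
from rig import viewer
s=viewer.snapshot("top");a=np.load("top0.npz");cv2.imwrite("pics/top_full.png",s["image"])
d=cv2.absdiff(s["image"],a["image"]).max(2)
for n,(x,y,r) in dict(turq1=(314,194,13),turq2=(318,236,13)).items(): print(n,(d[y-r:y+r,x-r:x+r]>50).sum())
E
```

```text
scene 69 [0.9492 0.1966 0.1281] along/lat mm 215.0 -312.0
scene 119 [0.7723 0.1236 0.1279] along/lat mm 79.6 -176.7
scene 358 [0.5759 0.1166 0.0966] along/lat mm -2.3 1.9
top 107 [0.9528 0.1975 0.1296] along/lat mm 217.2 -315.0
top 115 [0.7738 0.1242 0.1294] along/lat mm 80.8 -177.9
top 358 [0.5789 0.1189 0.0979] along/lat mm 1.0 0.0
turq1 0
turq2 0
```

View pics/top_full.png

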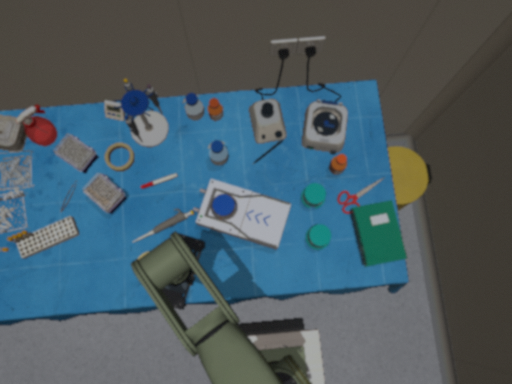

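View pics/scene_g.png

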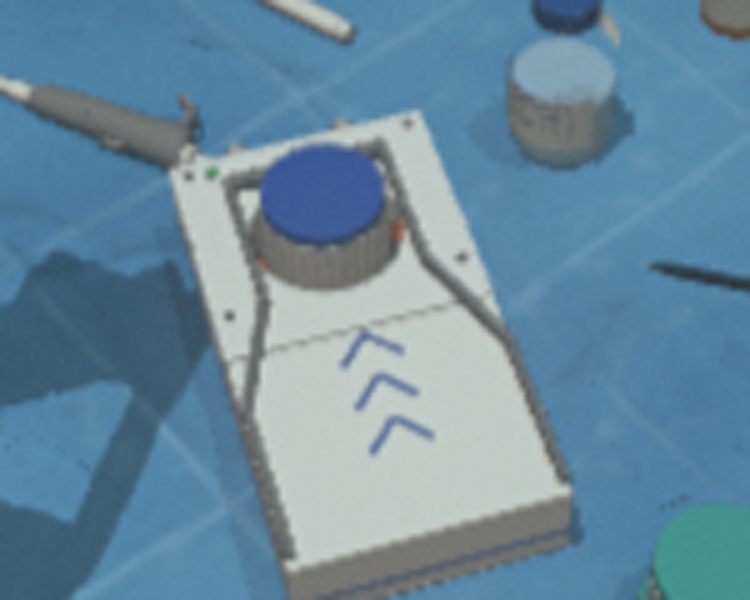

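The cartridge sits upright and sunk in the well (scene crop (322,205)), with the orange catches beside it at (398,230) and (262,262). The look-alikes haven't moved. In the full top view one tape roll, around (150,266), is hidden behind the arm, and its earlier comparison showed no change.

```bash
python3 -c "
from rig import job_done
print(job_done())"
```

```text
the job is handed in; nothing more can be done
None
```

The filter cartridge is locked down in the purifier base and stands upright by itself. I handed the job in at about 12.7 s of the allowed 48 s.

I pushed it along the lane with the half-open fingers until the push force jumped to about 4 N with almost no further travel, at the back stop. Then I pressed the blue top down with the shut fingers to the seat's lower stop, where the force read about 19 N, and let go.

**Last checks:**
- **Locked:** with nothing touching it, the top stayed at z ≈ 0.097–0.098, about 27–28 mm down. That fits the locked depth of about 27 mm.
- **Position:** the top view put it 1 mm along and 0 mm sideways from the spindle axis. The scene view put it 2–3 mm off, which differs slightly but is near the camera calibration's 2 mm.
- **Tilt:** the depth image gave about 1.1°, which I take to be depth noise.
- **Bystanders:** the bottles, tape rolls and turquoise look-alikes matched the first picture. One tape roll was behind the arm in the final view, but it was unchanged when compared just before.

No check failed. I could not read the seat joint directly, so the lock is judged from the top's height.

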